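Lid the lunchbox and lock it with its quarter-turn lever

ROBOT

A 7-joint arm with a two-finger parallel gripper is mounted at the origin on the work surface. World frame = base frame: x ahead of the robot, y to its left, z up, the work surface at z = 0. Lengths are in m, angles in rad, forces in N, time in s.
With the tool pointing down it reaches from about 0.4 to 0.875 m from the base axis. Payload 19.3 kg.
Tool frame: the origin (TCP) lies midway between the tips of the shut fingers; the grasp point (between the pads) lies 19 mm behind it; z points along the fingers, y is the line along which they close (so a half turn about z gives the same grasp; the last joint's range is limited). The gripper opens to 85 mm and grips with 20 to 120 N. Pads are 22 mm wide; open, the fingers measure 114 mm over their backs; the gripper's body (76 mm by 85 mm) begins 54 mm behind the grasp point. The pads swing forward as they close: fully open they stand 13 mm farther back than shut.
Start: joints at [1.173, 0.521, -0.036, 1.599, 0.021, 1.021, -0.113], TCP at [0.201, -0.592, 0.231] pointing down, gripper open.
Joint ranges: [-2.91, 2.91], [-0.3, 2.13], [-1.5, 1.42], [0.17, 2.43], [-1.26, 4.41], [0.16, 1.93], [-2.52, 2.52]. Speed limits (rad/s): [1.89, 1.89, 2.39, 2.39, 3.01, 3.01, 3.01].

INTERFACE

Orientations are given as [roll, pitch, yaw] about the fixed x, y, z axes, in that order (R = Rz(yaw) Ry(pitch) Rx(roll)).
In Python, from workcell import telemetry, grab_frame, calibration, bot, outline_of, landmark_of gives the robot as it stands. The module is installed in compiled form; this text tells all that it offers.
- The arm moves only by the shell command python3 -m inch 'ROWS' [FORCE]. ROWS is JSON, a list of rows, each a list of 7 numbers: the shift along the tool's x, y, z in m, then the turn, a rotation vector about the tool's x, y, z in rad, then the closure, from 0 (fully open) to 1 (shut). A call has 1 to 5 rows; each row shifts and turns the commanded pose from where the row before left it, along the tool's axes as they then stand; what a row does not reach is not made up. A row lasts 1/10 s, in which the tool goes at most 50 mm and 8.59 degrees, less where a joint would pass 70% of its speed; a pose out of reach is approached as far as the arm can. A call is refused whole if a number of a shift passes 0.05 or a number of a turn 0.15, either way. A call with a gripper value outside its range is refused whole. The fingers move at their own pace and stop on an object; FORCE is the grip in N (left out, the last holds). Time passes only in rows, so rows that do not move let the fingers close. It gives the time, the measured TCP pose, the force, the opening and the grip force at its end, in the units of the state.
- telemetry.observe(): the state, without advancing time (a new reading comes with each control period).
- grab_frame(name): name is "scene" or "top"; returns the picture (384x512x3 uint8, red, green, blue); there is no depth.
- calibration(name): a dict with "fovy" (degrees; the focal length in pixels is half the picture's height over the tangent of half this angle, whatever the lens; pixels are square), "cx", "cy" (the principal point, pixels), "pose" (4x4, takes a point from camera to world coordinates). Camera axes: x right, y down, z forward; pixel columns grow to the right and rows downward; lengths in m; the calibration is good to about 2 mm. A picture is of the moment at which its call begins. calibration takes no time and is no camera call.
- bot.job_done(): hands the job in; it is judged then, once.
Trained networks look in the newest picture that a camera, given by its name, has taken for a name from the list of things; names that differ only in an ending like _2 or _b are one class to them, and where a whole thing is asked for, a point or a joint stands for the part that bears it (a point fixed in the world has none). Each returns a list of dicts, best first, with "score" (0 to 1); they miss things now and then, are a little off and sometimes report something else, mostly with a low value. They report only what shows in the picture. A call takes as long as a camera call. They do not tell look-alikes from the thing itself.
- outline_of(label, camera): "region" (384x512 bool, what is visible of it) and "rect" ([left, top, right, bottom] in pixels, round what is visible of it).
- landmark_of(label, camera): "xy" ([column, row] in pixels: a listed point, or the origin of a listed thing).
The state is a dict: "clock": time; "qpos": joint angles; "qd": joint speeds; "joint_efforts": joint torques, N m; "position": TCP position; "tool_rot": TCP orientation; "force": force on the tool from outside, world axes, zero at the start; "moment": the same for the moment, N m; "grip_width": finger opening in m; "finger_force": force on a finger pad.
Only numpy, scipy, OpenCV 4.12 (cv2) and the standard library are available. Lean on these libraries where they do the work, as an engineer would, in place of code of your own. Each camera call takes 0.05 s, during which the arm holds its last target. There are 200 camera calls.

TASK

Close the blue lunchbox: put its lid on so that it sits flat and fully down in the top tier, let go of it, then push the steel lever's handle (with shut fingers, without pinching it) round through its quarter turn, over the lid, until it is against its end stop. Press it firmly against the stop with about 15 N for half a second so that the lock beds in, but never push on the lunchbox stand or its lever with more than 25 N, then leave lid and lever so. Do not disturb the colander, the steamer or the clothes peg.

Things in the scene. Friction and masses are not known exactly. Their poses are not given: they have to be found in the camera images.
- carrier: Lunchbox stand, fixed to the board: steel base plate 140 x 215 x 6 mm with two blue plastic tiers making one open box, outside 110 (x) x 140 (y) mm, inside 102 x 132 mm, rim 96 mm above the board. A steel post with the lever stands at its -y side. Origin: on the board under the box's centre; z up, y along the box's long side.
- lid: Loose blue lid, about 0.2 kg: plate 114 (x) x 144 (y) x 5 mm; below it a tapering plug 10 mm deep (98 x 128, then 92 x 122 mm); on top a central grip ridge 60 (x) x 16 (y) mm, 18 mm high. Origin: centre of the plug's underside; plate top at z = 15 mm, ridge top at 33 mm. Starts plug down on the board beside the stand.
- seat (a point): Where the lid's origin is when the lid is fully down: in the box on its centre line, 86 mm above the board (10 mm below the rim). Axes as the stand; the lid goes in with its y along this y, either way round, 2 mm play a side. A rubber foot under the lever, 42 mm from its axis, clears a seated lid by 2.5 mm and is blocked by one not fully down.
- lever: Steel lever, bar 18 mm wide, 124-132 mm above the board. Origin: on its upright turning axis (stand's x = 0, y = -100 mm) at 124 mm height; the bar runs from it along its own -x. Open (start, up to 0.25 rad off): bar along the stand's -x. Turns clockwise from above to a hard end stop, bar along the stand's +y over the lid, but the stop is clamped anywhere from 0.15 rad early to 0.06 late.
- handle (a point): Upright flat black plate on the lever, 100 mm from the turning axis: 34 mm along the lever (x), 10 mm thick (y), 42 mm high, from 132 to 174 mm above the board. This point: centre of its underside; its x points along the lever towards the axis. To close the lever push its flat -y face, towards its own +y. Moving the lever takes 4 to 6 N; it stays where left. A pinch counts as force on it.
- colander: Bystander: small stainless colander, 168 mm across (196 mm over its two wire handles), 71 mm high, loose; to the other side of the stand from the lid. Origin: centre of its foot.
- steamer: Bystander: bamboo steamer with its lid on, 218 mm across, 108 mm high with its handle, loose. Origin: centre of its underside.
- peg: Bystander: wooden clothes peg with a steel spring, 72 x 13 x 12 mm, loose, lying on the board. Origin: centre of its underside.
There are look-alikes about, which are no part of the job. What is meant by the lid is not yellow, and is the smaller of those in its own colour.

How it is judged:
On the way, in this order (a step that is already met when the one before it is completed fails the run):
1. the lid sits fully down in the box, let go, with the lever still open (horizontal distance between lid and carrier below 0.006 m and z of lid in the frame of carrier between 0.082 and 0.0885 m and angle between the y axis of lid and the y axis of carrier, either way round below 0.07 rad and angle between lid's own z axis and vertical below 0.04 rad and contact force between the fingers and lid below 0.5 N and x of handle in the frame of carrier below -0.085 m), for 0.2 s.
2. the lever is over the lid and is pressed against its end stop by the fingers, with more than 10 N for 0.25 s (it takes only 6 N to move it) (horizontal distance between lid and carrier below 0.006 m and z of lid in the frame of carrier between 0.082 and 0.0885 m and angle between the y axis of lid and the y axis of carrier, either way round below 0.07 rad and angle between lid's own z axis and vertical below 0.04 rad and x of handle in the frame of carrier above -0.018 m and contact force between the fingers and lever above 10 N), for 0.25 s.
At the end, for the whole second after the job is handed in: The lid is fully down in the box (origin 82 to 88.5 mm above the stand's, within 6 mm of its centre, turned by less than 0.07 rad, tilted by less than 0.04 rad) and at rest, and the lever is left closed over the lid: its handle less than 18 mm short of the box's middle line (horizontal distance between lid and carrier below 0.006 m and z of lid in the frame of carrier between 0.082 and 0.0885 m and angle between the y axis of lid and the y axis of carrier, either way round below 0.07 rad and angle between lid's own z axis and vertical below 0.04 rad and x of handle in the frame of carrier above -0.018 m and linear speed of lid below 0.02 m/s); the robot touches nothing.
It fails at once if the fingers push on or pinch the stand, its lever or handle with more than 25 N in all (contact force between the fingers and carrier above 25 N).
It fails at once if the colander, the steamer or the clothes peg is moved more than 20 mm (distance of any of colander, steamer, peg from where it was at the start of the episode above 0.02 m).
It also fails if it takes over 69 s, if anything falls off the work surface, if the arm or the gripper's body presses on something with over 40 N, if the wrist force passes 120 N, or if a joint passes its speed limit or range.

## Working session

There is one attempt and no reset: what is moved stays moved. The work goes in short steps, Python scripts to look and compute and a shell command to move; the robot and the scene stay as the last step left them, time stands still between calls to the robot, and variables do not carry over. Pictures are saved under pics/ and viewed, at most 10 in all, crops included, and the job is handed in when it is done.

```bash
mkdir -p pics; cat > h.py <<'E'
import numpy as np, cv2
from workcell import telemetry, grab_frame, calibration, bot, outline_of, landmark_of
from scipy.spatial.transform import Rotation as R
def save(n,im): cv2.imwrite('pics/'+n,im[:,:,::-1])
def K(c):
    f=192/np.tan(np.radians(c['fovy'])/2); return f
def w(cam,uv,z):
    c=calibration(cam);f=K(c);P=np.array(c['pose'])
    d=P[:3,:3]@np.array([(uv[0]-c['cx'])/f,(uv[1]-c['cy'])/f,1]);o=P[:3,3]
    return o+d*(z-o[2])/d[2]
def px(cam,p):
    c=calibration(cam);f=K(c);P=np.array(c['pose'])
    q=P[:3,:3].T@(np.array(p)-P[:3,3]); return np.array([c['cx']+f*q[0]/q[2],c['cy']+f*q[1]/q[2]])
def st():
    s=telemetry.observe(); print({k:np.round(s[k],4).tolist() for k in ('clock','position','tool_rot','qpos','force','grip_width')}); return s
E
python3 - <<'E'
from h import *
s=st()
a=grab_frame('scene');b=grab_frame('top');save('s.png',a);save('t.png',b)
for c in('scene','top'):
    print(c,calibration(c))
    for l in('carrier','lid','lever','handle','seat','colander','steamer','peg'):
        print(l,[(np.round(d['xy']).tolist(),round(d['score'],2)) for d in landmark_of(l,c)][:4])
E
```

```text
{'clock': 0.0, 'position': [0.2011, -0.5914, 0.2307], 'tool_rot': [-3.1404, 0.0001, 0.3278], 'qpos': [1.1728, 0.522, -0.0364, 1.6, 0.0212, 1.0211, -0.1128], 'force': [-0.0891, 0.5973, -0.1499], 'grip_width': 0.0856}
scene {'fovy': 50.29752317267292, 'cx': 254.8409827736086, 'cy': 189.41811706900324, 'pose': array([[ 0.40609987,  0.58572264, -0.70143559,  1.36978987],
       [ 0.91361467, -0.24361872,  0.32551214, -0.3107692 ],
       [ 0.01977699, -0.77303228, -0.63405833,  0.84696837],
       [ 0.        ,  0.        ,  0.        ,  1.        ]])}
carrier []
lid [([357.0, 168.0], 0.91), ([313.0, 185.0], 0.71), ([247.0, 166.0], 0.65)]
lever [([210.0, 213.0], 0.74)]
handle [([186.0, 186.0], 0.59)]
seat [([240.0, 209.0], 0.56)]
colander [([313.0, 186.0], 0.69), ([126.0, 228.0], 0.6)]
steamer [([343.0, 238.0], 0.98)]
peg [([193.0, 298.0], 0.53), ([206.0, 213.0], 0.22)]
top {'fovy': 42.24091241412896, 'cx': 256.67700527286536, 'cy': 199.27283271714452, 'pose': array([[-2.69532697e-02, -9.82652035e-01,  1.83489780e-01,
         2.90257973e-01],
       [-9.99636683e-01,  2.65234080e-02, -4.79697719e-03,
         6.55514496e-02],
       [-1.53014891e-04, -1.83552409e-01, -9.83009913e-01,
         1.48596456e+00],
       [ 0.00000000e+00,  0.00000000e+00,  0.00000000e+00,
         1.00000000e+00]])}
carrier [([271.0, 193.0], 0.61), ([319.0, 210.0], 0.51), ([188.0, 152.0], 0.2)]
lid [([107.0, 237.0], 0.87), ([230.0, 286.0], 0.77), ([173.0, 224.0], 0.69), ([373.0, 236.0], 0.46)]
lever [([311.0, 181.0], 0.57)]
handle [([321.0, 210.0], 0.73)]
seat [([272.0, 187.0], 0.83)]
colander [([374.0, 234.0], 0.7)]
steamer [([184.0, 152.0], 0.67)]
peg [([335.0, 139.0], 0.56)]
```

View pics/s.png

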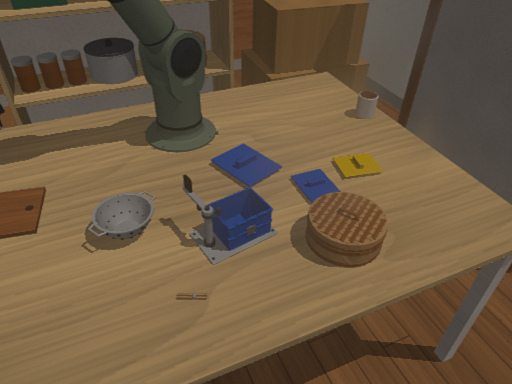

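View pics/t.png

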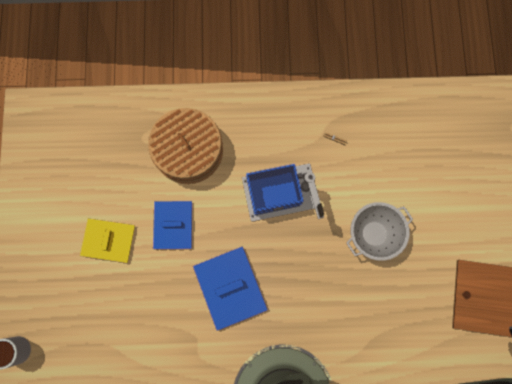

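Candidate lids in the top picture are yellow (107,240), large blue (230,288) and small blue (173,225). The small blue one fits: it isn't yellow and it's the smaller of the two blues. I'll fit its pose and the box's pose, and confirm in an enlarged crop.

```bash
cat >> h.py <<'E'
from scipy.optimize import minimize
def blue(im):
    h=cv2.cvtColor(im,cv2.COLOR_RGB2HSV); return (cv2.inRange(h,(108,110,30),(130,255,255))>0).astype(np.uint8)
def boxpts(x,y,yaw,sx,sy,z0,z1):
    c,s=np.cos(yaw),np.sin(yaw)
    return [np.array([x+c*a-s*b,y+s*a+c*b,z]) for a in(-sx/2,sx/2) for b in(-sy/2,sy/2) for z in(z0,z1)]
def hullmask(cam,parts):
    m=np.zeros((384*4,512*4),np.uint8)
    for p in parts:
        q=np.array([px(cam,v) for v in p]); q=((q+.5)*4*16).astype(np.int32)
        cv2.fillConvexPoly(m,cv2.convexHull(q.reshape(-1,1,2)),1,shift=4)
    return cv2.resize(m.astype(np.float32),(512,384),interpolation=cv2.INTER_AREA)
def fit(ims,x0,parts,rad=45):
    """ims {cam:image}; parts: list of (sx,sy,z0,z1)"""
    ms={}
    for c,im in ims.items():
        near=np.zeros((384,512),np.uint8); u=px(c,[x0[0],x0[1],.05]); cv2.circle(near,tuple(int(v) for v in u),rad,1,-1)
        m=blue(im)*near; n,l,s,_=cv2.connectedComponentsWithStats(m); k=1+np.argmax(s[1:,4])
        m=(l==k).astype(np.uint8); cs,_=cv2.findContours(m,cv2.RETR_EXTERNAL,cv2.CHAIN_APPROX_NONE)
        f=np.zeros_like(m); cv2.drawContours(f,cs,-1,1,-1); ms[c]=f
    def cost(v): return sum(np.abs(hullmask(c,[boxpts(*v,*p) for p in parts])-m).sum()/m.sum() for c,m in ms.items())
    best=min((minimize(cost,[x0[0],x0[1],x0[2]+d],method='Nelder-Mead',options=dict(initial_simplex=np.array([x0,x0,x0,x0])+np.array([[0,0,d],[.015,0,d],[0,.015,d],[0,0,d+.15]]),xatol=1e-4,fatol=1e-5)) for d in(0,.2,-.2)),key=lambda r:r.fun)
    return best.x,best.fun
def lines(im,cam,pts):
    for i in range(4): cv2.line(im,*[tuple(int(v) for v in np.round(px(cam,pts[j]))) for j in(([0,2,6,4]*2)[i],([0,2,6,4]*2)[i+1])],(255,0,0),1)
E
python3 - <<'E'
from h import *
a=grab_frame('scene');b=grab_frame('top')
l0=w('top',(173,225),.01);c0=w('top',(274,189),.09);print(l0,c0)
LP=[(.114,.144,.010,.015)];BP=[(.11,.14,.006,.096)]
for ims in ({'top':b},{'scene':a},{'top':b,'scene':a}):
    print(list(ims),'lid',fit(ims,[l0[0],l0[1],0. +np.pi/2],LP),fit(ims,[l0[0],l0[1],0.],LP)); print('box',fit(ims,[c0[0],c0[1],np.pi/2],BP))
out=cv2.resize(b[130:290,130:350],None,fx=3.5,fy=3.5,interpolation=cv2.INTER_CUBIC);save('crop.png',out)
h0=w('top',(321,210),.132);print('handle net',h0,'axis?',w('top',(308,183),.13))
for n,uv,z in(('large lid',(230,288),.015),('steamer',(184,145),.1),('colander',(380,233),.07),('peg',(335,139),.01)): print(n,w('top',uv,z))
E
```

```text
[0.49424254 0.3107238  0.01      ] [0.57945151 0.00826568 0.09      ]Traceback (most recent call last):
  File "<stdin>", line 6, in <module>
  File "h.py", line 37, in fit
    best=min((minimize(cost,[x0[0],x0[1],x0[2]+d],method='Nelder-Mead',options=dict(initial_simplex=np.array([x0,x0,x0,x0])+np.array([[0,0,d],[.015,0,d],[0,.015,d],[0,0,d+.15]]),xatol=1e-4,fatol=1e-5)) for d in(0,.2,-.2)),key=lambda r:r.fun)
  File "h.py", line 37, in <genexpr>
    best=min((minimize(cost,[x0[0],x0[1],x0[2]+d],method='Nelder-Mead',options=dict(initial_simplex=np.array([x0,x0,x0,x0])+np.array([[0,0,d],[.015,0,d],[0,.015,d],[0,0,d+.15]]),xatol=1e-4,fatol=1e-5)) for d in(0,.2,-.2)),key=lambda r:r.fun)
              ~~~~~~~~^^^^^^^^^^^^^^^^^^^^^^^^^^^^^^^^^^^^^^^^^^^^^^^^^^^^^^^^^^^^^^^^^^^^^^^^^^^^^^^^^^^^^^^^^^^^^^^^^^^^^^^^^^^^^^^^^^^^^^^^^^^^^^^^^^^^^^^^^^^^^^^^^^^^^^^^^^^^^^^^^^^^^^^^^^^^^^^^^^^
    res = _minimize_neldermead(fun, x0, args, callback, bounds=bounds,
                               **options)
    fxcc = func(xcc)
    fx = function(np.copy(x), *(wrapper_args + args))
  File "h.py", line 36, in cost
    def cost(v): return sum(np.abs(hullmask(c,[boxpts(*v,*p) for p in parts])-m).sum()/m.sum() for c,m in ms.items())
                        ~~~^^^^^^^^^^^^^^^^^^^^^^^^^^^^^^^^^^^^^^^^^^^^^^^^^^^^^^^^^^^^^^^^^^^^^^^^^^^^^^^^^^^^^^^^^^
  File "h.py", line 36, in <genexpr>
    def cost(v): return sum(np.abs(hullmask(c,[boxpts(*v,*p) for p in parts])-m).sum()/m.sum() for c,m in ms.items())
                                   ~~~~~~~~^^^^^^^^^^^^^^^^^^^^^^^^^^^^^^^^^^
  File "h.py", line 25, in hullmask
    q=np.array([px(cam,v) for v in p]); q=((q+.5)*4*16).astype(np.int32)
                ~~^^^^^^^
  File "h.py", line 12, in px
    c=calibration(cam);f=K(c);P=np.array(c['pose'])
ValueError: time passes only in moves, steps and waits
```

```bash
sed -i 's/^from scipy.spatial.*/&\nimport functools\ncalibration=functools.lru_cache(None)(calibration)/' h.py
python3 - <<'E'
from h import *
a=grab_frame('scene');b=grab_frame('top')
l0=w('top',(173,225),.01);c0=w('top',(274,189),.09)
LP=[(.114,.144,.010,.015)];BP=[(.11,.14,.006,.096)]
for ims in ({'top':b},{'scene':a},{'top':b,'scene':a}):
    print(list(ims),'lid',fit(ims,[l0[0],l0[1],np.pi/2],LP,33)); print('box',fit(ims,[c0[0],c0[1],np.pi/2],BP)); print('lid',fit(ims,[l0[0],l0[1],0.],LP,33))
out=cv2.resize(b[130:290,130:350],None,fx=3.5,fy=3.5,interpolation=cv2.INTER_CUBIC);save('crop.png',out)
h0=w('top',(321,210),.132);print('handle net',h0,'axis?',w('top',(308,183),.13))
for n,uv,z in(('large lid',(230,288),.015),('steamer',(184,145),.1),('colander',(380,233),.07),('peg',(335,139),.01)): print(n,w('top',uv,z))
E
```

```text
['top'] lid (array([0.49677988, 0.31419599, 1.53929939]), np.float64(0.08808309037900874))
box (array([0.58814475, 0.00692305, 2.15169867]), np.float64(0.360355516194332))
lid (array([0.49467727, 0.31148244, 0.35062787]), np.float64(0.3840014577259475))
['scene'] lid (array([0.49162438, 0.31291455, 1.58851916]), np.float64(0.2710682957393484))
box (array([0.58522365, 0.02323342, 1.38188873]), np.float64(0.29298011639185256))
lid (array([ 0.48980785,  0.32987167, -0.01751929]), np.float64(0.36599310776942356))
['top', 'scene'] lid (array([0.49286357, 0.31466412, 1.54572402]), np.float64(0.36448327451281265))
box (array([0.58747582, 0.01872943, 1.40804178]), np.float64(0.7709312182661384))
lid (array([0.49221412, 0.31300987, 0.25154999]), np.float64(0.7909467546417064))
handle net [ 0.50809399 -0.11770422  0.132     ] axis? [ 0.58570271 -0.08556285  0.13      ]
large lid [0.30405288 0.14315492 0.015     ]
steamer [0.71445649 0.26485113 0.1       ]
colander [ 0.44689557 -0.29148449  0.07      ]
peg [ 0.74866595 -0.18874116  0.01      ]
```

View pics/crop.png

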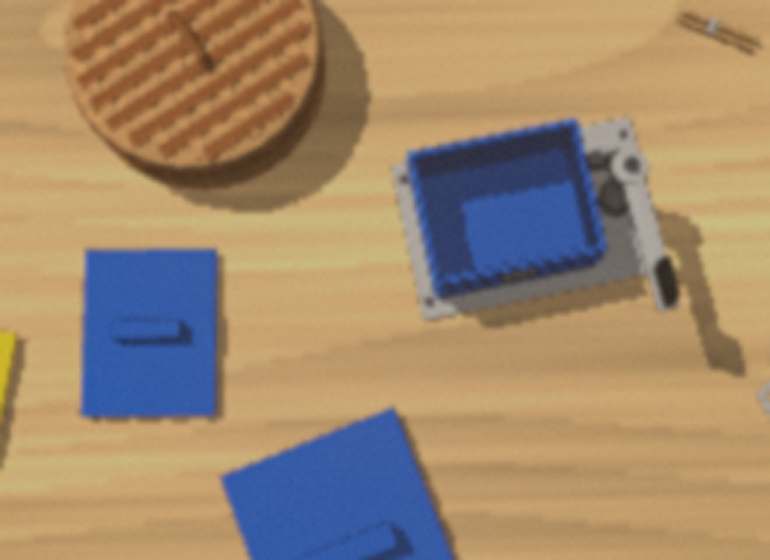

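```bash
python3 - <<'E'
from h import *
f=lambda u,v:((u+.5)/3.5-.5+130,(v+.5)/3.5-.5+130)
def pr(n,P,z,s):
    Q=np.array([w('top',f(*p),z)[:2] for p in P]);print(n,np.round(Q,4).tolist(),'c',Q.mean(0).round(4),'sides',np.linalg.norm(Q-np.roll(Q,-1,0),axis=1).round(4))
    e=[Q[0]-Q[1],Q[3]-Q[2]];print(' ang of y-edge',[round(float(np.arctan2(v[1],v[0])),3) for v in e],'x-edge',[round(float(np.arctan2(v[1],v[0])),3) for v in (Q[0]-Q[3],Q[1]-Q[2])])
pr('box',[(408,152),(580,120),(606,262),(435,298)],.096,0)
pr('lid',[(86,249),(218,249),(217,417),(81,417)],.015,0)
pr('ridge',[(117,317),(181,318),(186,331),(112,331)],.033,0)
a=w('top',f(629,164),.135);h=w('top',f(664,268),.174);print(a,h)
E
```

```text
box [[0.6271, 0.0868], [0.6503, -0.0555], [0.5311, -0.0717], [0.5053, 0.0677]] c [0.5784 0.0068] sides [0.1441 0.1203 0.1418 0.1232]
 ang of y-edge [1.733, 1.754] x-edge [0.155, 0.135]
lid [[0.5685, 0.3667], [0.5655, 0.2532], [0.4212, 0.2545], [0.4243, 0.3693]] c [0.4949 0.311 ] sides [0.1135 0.1443 0.1149 0.1442]
 ang of y-edge [1.544, 1.544] x-edge [-0.018, -0.009]
ridge [[0.5061, 0.3362], [0.5038, 0.2823], [0.4926, 0.2781], [0.4943, 0.3404]] c [0.4992 0.3093] sides [0.054  0.0119 0.0623 0.0125]
 ang of y-edge [1.528, 1.544] x-edge [-0.336, 0.361]
[ 0.60304849 -0.08964051  0.135     ] [ 0.51171738 -0.10814239  0.174     ]
```

The crop shows the small blue lid centred at crop (150,333), full picture (173,225). Its sides measure 114 x 144 mm, which matches the description. The box rim corners are around crop (408,152), (580,120) and (606,262), and the lever is open with its handle at (664,268). The lid is at (0.495, 0.311) with its ridge along world y, and the stand is at about (0.584, 0.007) with yaw 0.16. Now moving above the lid.

```bash
I="python3 -m inch"
$I '[[0.033,-0.019,-0.004,0,0,0,0.3],[0.033,-0.019,-0.004,0,0,0,0.3],[0.033,-0.019,-0.004,0,0,0,0.3],[0.033,-0.019,-0.004,0,0,0,0.3]]' 40
$I '[[0.033,-0.019,-0.004,0,0,0,0.3],[0.033,-0.019,-0.004,0,0,0,0.3],[0.033,-0.019,-0.004,0,0,0,0.3],[0.033,-0.019,-0.004,0,0,0,0.3]]' >/dev/null
$I '[[0.033,-0.019,-0.004,0,0,0,0.3],[0.033,-0.019,-0.004,0,0,0,0.3],[0.033,-0.019,-0.004,0,0,0,0.3],[0.033,-0.019,-0.004,0,0,0,0.3]]' 
$I '[[0.012,-0.036,0,0,0,0,0.3],[0.012,-0.036,0,0,0,0,0.3],[0.012,-0.036,0,0,0,0,0.3],[0.012,-0.036,0,0,0,0,0.3],[0.012,-0.036,0,0,0,0,0.3]]' >/dev/null
$I '[[0.012,-0.036,0,0,0,0,0.3],[0.012,-0.036,0,0,0,0,0.3],[0.012,-0.036,0,0,0,0,0.3],[0.012,-0.036,0,0,0,0,0.3],[0.012,-0.036,0,0,0,0,0.3]]' >/dev/null
$I '[[0.012,-0.036,0,0,0,0,0.3],[0.012,-0.036,0,0,0,0,0.3],[0.012,-0.036,0,0,0,0,0.3],[0.012,-0.036,0,0,0,0,0.3],[0.012,-0.036,0,0,0,0,0.3]]' >/dev/null
$I '[[0,0,0,0,0,-0.122,0.3],[0,0,0,0,0,-0.122,0.3],[0,0,0,0,0,-0.122,0.3],[0,0,0,0,0,-0.122,0.3],[0,0,0,0,0,-0.122,0.3]]' >/dev/null
$I '[[0,0,0,0,0,-0.122,0.3],[0,0,0,0,0,-0.122,0.3],[0,0,0,0,0,-0.122,0.3],[0,0,0,0,0,-0.122,0.3],[0,0,0,0,0,-0.122,0.3]]'
cat >> h.py <<'E'
def go(x,y,z,yaw):
    s=st();p=np.array(s['position']);M=R.from_euler('xyz',s['tool_rot'])
    T=R.from_euler('xyz',[np.pi,0,yaw]); print('shift',(M.inv().apply(np.array([x,y,z])-p)).round(4),'turn',(M.inv()*T).as_rotvec().round(4))
E
python3 -c "
from h import *
go(.497,.3105,.10,1.549)"
```

```text
clock: 1.5
position: [0.3025, -0.4761, 0.2475]
tool_rot: [3.141, -0.0, 0.328]
force: [0.4, -0.3, -0.1]
grip_width: 0.0597
finger_force: 0.0
clock: 2.3
position: [0.5036, -0.2471, 0.2796]
tool_rot: [3.141, -0.0, 0.328]
force: [0.6, 0.7, -0.4]
grip_width: 0.06
finger_force: 0.0
clock: 4.8
position: [0.4994, 0.3207, 0.2793]
tool_rot: [3.141, -0.0, 1.553]
force: [0.5, -0.4, 0.4]
grip_width: 0.0597
finger_force: 0.0
{'clock': 4.8, 'position': [0.4994, 0.3207, 0.2793], 'tool_rot': [3.1415, -0.0, 1.5526], 'qpos': [-0.215, 0.4911, -0.6606, 1.6053, 0.3217, 1.1564, -0.9673], 'force': [0.4967, -0.3806, 0.3668], 'grip_width': 0.0597}
shift [-0.0103 -0.0022  0.1793] turn [ 0.0001 -0.      0.0036]
```

```bash
I="python3 -m inch"
$I '[[-0.01,-0.003,0.04,0,0,0,0.3],[0,0,0.04,0,0,0,0.3],[0,0,0.04,0,0,0,0.3],[0,0,0.04,0,0,0,0.3],[0,0,0.03,0,0,0,0.3]]'
python3 - <<'E'
from h import *
a=grab_frame('scene');b=grab_frame('top')
x=cv2.resize(b[160:290,110:260],None,fx=2.6,fy=2.6,interpolation=cv2.INTER_CUBIC);y=cv2.resize(a[110:240,240:390],None,fx=2.6,fy=2.6,interpolation=cv2.INTER_CUBIC);save('g.png',np.hstack([x,y]))
E
```

```text
clock: 5.3
position: [0.4955, 0.3103, 0.0871]
tool_rot: [-3.14, 0.001, 1.548]
force: [0.8, -0.1, 0.4]
grip_width: 0.0598
finger_force: 0.0
```

View pics/g.png

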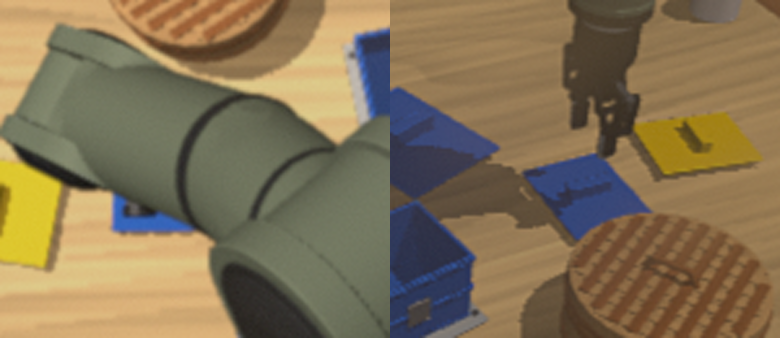

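The gripper stands over the small lid: in the right-hand crop the fingers are at (600,130) and the ridge is below at (585,192). Descending to grasp.

```bash
I="python3 -m inch"
$I '[[0,0,0.035,0,0,0,0.3],[0,0,0.02,0,0,0,0.3],[0,0,0.011,0,0,0,0.3],[0,0,0,0,0,0,0.6]]' 40
$I '[[0,0,0,0,0,0,1],[0,0,0,0,0,0,1],[0,0,0,0,0,0,1],[0,0,0,0,0,0,1],[0,0,0,0,0,0,1]]' 60
$I '[[0,0,-0.01,0,0,0,1],[0,0,-0.01,0,0,0,1],[0,0,-0.01,0,0,0,1],[0,0,-0.01,0,0,0,1],[0,0,0,0,0,0,1]]'
python3 -c "
from h import *
go(.584,.007,.20,.16)"
```

```text
clock: 5.8
position: [0.4961, 0.311, 0.0235]
tool_rot: [-3.141, 0.0, 1.548]
force: [0.5, -0.4, -0.1]
grip_width: 0.0466
finger_force: 0.0
clock: 6.3
position: [0.497, 0.3114, 0.025]
tool_rot: [3.139, -0.001, 1.547]
force: [-1.4, -1.5, 12.0]
grip_width: 0.0139
finger_force: 59.0
clock: 6.8
position: [0.4968, 0.3113, 0.065]
tool_rot: [3.14, -0.001, 1.548]
force: [0.6, 0.4, -2.5]
grip_width: 0.0138
finger_force: 59.4
{'clock': 6.8, 'position': [0.4968, 0.3113, 0.065], 'tool_rot': [3.1398, -0.0012, 1.5475], 'qpos': [-0.2926, 0.7325, -0.5344, 1.8065, 0.5264, 0.7459, -1.1331], 'force': [0.6256, 0.4239, -2.5065], 'grip_width': 0.0138}
shift [-0.302   0.0945 -0.1352] turn [ 7.0000e-04 -2.3000e-03  1.3875e+00]
```

```bash
I="python3 -m inch"
$I '[[0,0,-0.025,0,0,0,1],[0,0,-0.03,0,0,0,1],[0,0,-0.03,0,0,0,1],[0,0,-0.03,0,0,0,1],[0,0,-0.02,0,0,0,1]]'
$I '[[-0.02,0.007,0,0,0,0,1],[-0.03,0.01,0,0,0,0,1],[-0.04,0.012,0,0,0,0,1],[-0.04,0.012,0,0,0,0,1],[-0.04,0.012,0,0,0,0,1]]' >/dev/null
$I '[[-0.04,0.012,0,0,0,0,1],[-0.04,0.012,0,0,0,0,1],[-0.03,0.01,0,0,0,0,1],[-0.015,0.005,0,0,0,0,1],[-0.007,0.003,0,0,0,0,1]]'
$I '[[0,0,0,0,0,0.1,1],[0,0,0,0,0,0.14,1],[0,0,0,0,0,0.145,1],[0,0,0,0,0,0.145,1],[0,0,0,0,0,0.145,1]]' >/dev/null
$I '[[0,0,0,0,0,0.145,1],[0,0,0,0,0,0.145,1],[0,0,0,0,0,0.145,1],[0,0,0,0,0,0.14,1],[0,0,0,0,0,0.1,1]]' >/dev/null
$I '[[0,0,0,0,0,0.0375,1],[0,0,0,0,0,0,1]]'
python3 - <<'E'
from h import *
a=grab_frame('scene');b=grab_frame('top')
go(.584,.007,.20,.16)
x=cv2.resize(b[130:250,220:345],None,fx=3,fy=3,interpolation=cv2.INTER_CUBIC);y=cv2.resize(a[150:270,165:305],None,fx=3,fy=3,interpolation=cv2.INTER_CUBIC);save('o.png',np.hstack([x,y]))
E
```

```text
clock: 7.3
position: [0.4963, 0.3111, 0.2002]
tool_rot: [3.14, -0.001, 1.548]
force: [0.5, 0.6, -2.6]
grip_width: 0.014
finger_force: 59.4
clock: 8.3
position: [0.5842, 0.0054, 0.198]
tool_rot: [-3.141, 0.0, 1.546]
force: [0.1, 0.6, -2.3]
grip_width: 0.0139
finger_force: 59.4
clock: 9.5
position: [0.5838, 0.0086, 0.1982]
tool_rot: [-3.141, 0.0, 0.162]
force: [-0.1, 0.2, -1.6]
grip_width: 0.0139
finger_force: 59.4
{'clock': 9.6, 'position': [0.5839, 0.0079, 0.1983], 'tool_rot': [-3.1412, 0.0001, 0.1632], 'qpos': [0.0744, 0.5032, -0.2657, 1.7353, 0.1588, 0.9242, -1.6635], 'force': [-0.9225, 0.3394, -2.1672], 'grip_width': 0.0138}
shift [-0.0001  0.0009 -0.0017] turn [-0.0004  0.0001  0.0032]
```

View pics/o.png

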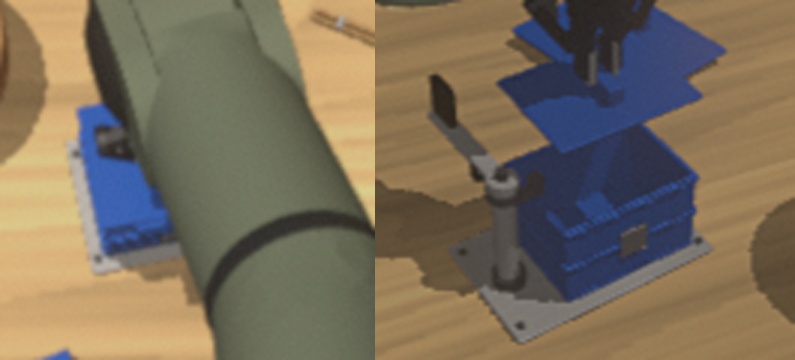

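```bash
python3 - <<'E'
from h import *
s=st()
cr=lambda p:((px('scene',p)+.5-[165,150])*3-.5+[375,0]).round(1)
def loc(c,yaw,a,b,z): return [c[0]+np.cos(yaw)*a-np.sin(yaw)*b,c[1]+np.sin(yaw)*a+np.cos(yaw)*b,z]
B=(.5844,.0068)
for a,b,z in((.055,-.07,.096),(.055,.07,.096),(.055,-.07,.006),(.055,.07,.006),(-.055,-.07,.096),(0,-.1,.14)): print('box',a,b,z,cr(loc(B,.163,a,b,z)))
p=s['position']
for a in(.057,-.057):
  for b in(-.072,.072): print('lid',a,b,cr(loc(p,.163,a,b,p[2]-.010)))
E
```

```text
{'clock': 9.6, 'position': [0.5839, 0.0079, 0.1983], 'tool_rot': [-3.1412, 0.0001, 0.1632], 'qpos': [0.0744, 0.5032, -0.2657, 1.7353, 0.1588, 0.9242, -1.6635], 'force': [-0.9225, 0.3394, -2.1672], 'grip_width': 0.0138}
box 0.055 -0.07 0.096 [562.6 230.1]
box 0.055 0.07 0.096 [694.6 173. ]
box 0.055 -0.07 0.006 [564.9 300.6]
box 0.055 0.07 0.006 [690.4 242.5]
box -0.055 -0.07 0.096 [502.5 159.2]
box 0 -0.1 0.14 [499.1 168.7]
lid 0.057 -0.072 [560.2 151.1]
lid 0.057 0.072 [703.5  93.8]
lid -0.057 -0.072 [494.7  79.1]
lid -0.057 0.072 [632.5  29.4]
```

```bash
python3 - <<'E'
from h import *
a=grab_frame('scene');b=None
S=6
def loc(c,yaw,a,b,z): return [c[0]+np.cos(yaw)*a-np.sin(yaw)*b,c[1]+np.sin(yaw)*a+np.cos(yaw)*b,z]
im=cv2.resize(a[170:255,195:305],None,fx=S,fy=S,interpolation=cv2.INTER_CUBIC)
cr=lambda p:tuple(int(v) for v in ((px('scene',p)+.5-[195,170])*S-.5).round())
B=(.5844,.0068);p=telemetry.observe()['position']
def poly(c,sx,sy,z,col):
    q=[cr(loc(c,.163,i*sx,j*sy,z)) for i,j in((1,1),(1,-1),(-1,-1),(-1,1))]
    for i in range(4): cv2.line(im,q[i],q[(i+1)%4],col,1)
poly(B,.055,.07,.096,(255,255,0));poly(B,.055,.07,.006,(255,255,0))
poly(p,.057,.072,p[2]-.010,(255,0,0))
save('z.png',im)
E
```

```text
(no output)
```

View pics/z.png

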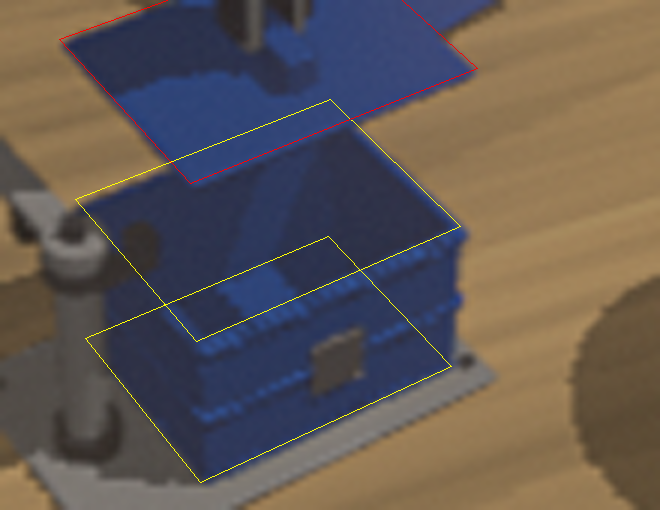

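The red outline matches the lid. The box sits about 2–3 mm further toward the camera than my yellow outline (right rim corner at (466,234) against a predicted (460,227)). Shifting by +3 mm in tool x and lowering.

```bash
I="python3 -m inch"
$I '[[0.003,0,0,0,0,0,1],[0,0,0.02,0,0,0,1],[0,0,0.025,0,0,0,1],[0,0,0.02,0,0,0,1],[0,0,0.008,0,0,0,1]]'
$I '[[0,0,0.002,0,0,0,1],[0,0,0.002,0,0,0,1]]'
$I '[[0,0,0.002,0,0,0,1],[0,0,0.002,0,0,0,1]]'
```

```text
clock: 10.15
position: [0.5864, 0.0073, 0.1235]
tool_rot: [-3.141, 0.002, 0.161]
force: [0.6, 0.4, -1.2]
grip_width: 0.0136
finger_force: 59.3
clock: 10.35
position: [0.5875, 0.0073, 0.1219]
tool_rot: [-3.142, -0.001, 0.16]
force: [0.7, -0.7, -2.3]
grip_width: 0.0142
finger_force: 59.3
clock: 10.55
position: [0.5874, 0.0072, 0.1179]
tool_rot: [3.141, -0.001, 0.16]
force: [0.9, 0.3, -2.0]
grip_width: 0.0139
finger_force: 59.3
```

```bash
I="python3 -m inch"
$I '[[0,0,0.002,0,0,0,1],[0,0,0.0,0,0,0,1]]'
$I '[[0,0,0.002,0,0,0,1],[0,0,0.0,0,0,0,1]]'
$I '[[0,0,0.0015,0,0,0,1],[0,0,0.0,0,0,0,1]]'
```

```text
clock: 10.75
position: [0.587, 0.0073, 0.1153]
tool_rot: [-3.142, 0.0, 0.16]
force: [0.9, 1.0, -0.9]
grip_width: 0.0148
finger_force: 59.3
clock: 10.95
position: [0.587, 0.0073, 0.1131]
tool_rot: [-3.142, 0.0, 0.16]
force: [0.2, -0.1, -2.3]
grip_width: 0.0139
finger_force: 59.3
clock: 11.15
position: [0.587, 0.0073, 0.1116]
tool_rot: [-3.142, 0.0, 0.16]
force: [-0.7, -0.5, -3.2]
grip_width: 0.0136
finger_force: 59.3
```

```bash
I="python3 -m inch"
$I '[[0,0,0.001,0,0,0,1],[0,0,0.0,0,0,0,1]]'
$I '[[0,0,0.001,0,0,0,1],[0,0,0.0,0,0,0,1]]'
```

```text
clock: 11.35
position: [0.5871, 0.0073, 0.1111]
tool_rot: [3.142, -0.0, 0.16]
force: [-2.6, -0.6, 3.3]
grip_width: 0.014
finger_force: 60.0
clock: 11.55
position: [0.5872, 0.0072, 0.111]
tool_rot: [3.141, -0.001, 0.16]
force: [-7.9, -0.3, 22.3]
grip_width: 0.0136
finger_force: 62.2
```

The lid bottomed out at the expected height (TCP 0.111). Releasing and rising.

```bash
I="python3 -m inch"
$I '[[0,0,-0.001,0,0,0,1],[0,0,0,0,0,0,0.5],[0,0,0,0,0,0,0.5],[0,0,0,0,0,0,0.5],[0,0,0,0,0,0,0.5]]'
$I '[[0,0,-0.01,0,0,0,0.5],[0,0,-0.03,0,0,0,0.5],[0,0,-0.04,0,0,0,0.5],[0,0,-0.04,0,0,0,0.5],[0,0,-0.01,0,0,0,1]]'
$I '[[-0.03,0,0,0,0,0,1],[-0.04,0,0,0,0,0,1],[-0.04,0,0,0,0,0,1],[-0.03,0,0,0,0,0,1]]'
python3 - <<'E'
from h import *
a=grab_frame('scene');b=grab_frame('top');st()
x=cv2.resize(b[130:250,220:345],None,fx=3,fy=3,interpolation=cv2.INTER_CUBIC);y=cv2.resize(a[150:270,165:305],None,fx=3,fy=3,interpolation=cv2.INTER_CUBIC);save('p.png',np.hstack([x,y]))
E
```

```text
clock: 12.05
position: [0.5871, 0.0073, 0.1107]
tool_rot: [-3.142, 0.0, 0.16]
force: [-0.1, 0.0, 0.1]
grip_width: 0.043
finger_force: 0.0
clock: 12.55
position: [0.5886, 0.0075, 0.2458]
tool_rot: [3.141, -0.006, 0.16]
force: [0.0, -0.4, -0.8]
grip_width: 0.0299
finger_force: 0.0
clock: 12.95
position: [0.4466, -0.0155, 0.241]
tool_rot: [3.141, 0.0, 0.16]
force: [-0.1, -0.0, 0.3]
grip_width: -0.0002
finger_force: 0.0
{'clock': 13.05, 'position': [0.4458, -0.016, 0.2414], 'tool_rot': [3.1406, 0.0008, 0.1594], 'qpos': [0.156, 0.2357, -0.2988, 2.024, 0.0896, 0.8946, -1.6026], 'force': [-0.295, 0.6133, -0.3435], 'grip_width': 0.0}
```

View pics/p.png

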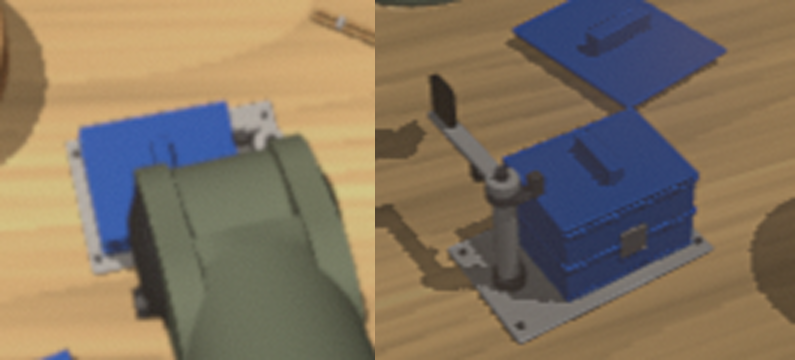

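The lid lies flat in the box, with a clean edge all round in the right crop from (500,158) to (695,178), and the lever is still open. Next I turn the tool so its x points along the push, and go behind the handle.

```bash
I="python3 -m inch"
$I '[[0,0,0,0,0,-0.1,1],[0,0,0,0,0,-0.145,1],[0,0,0,0,0,-0.145,1],[0,0,0,0,0,-0.145,1],[0,0,0,0,0,-0.145,1]]'>/dev/null
$I '[[0,0,0,0,0,-0.145,1],[0,0,0,0,0,-0.145,1],[0,0,0,0,0,-0.145,1],[0,0,0,0,0,-0.145,1],[0,0,0,0,0,-0.145,1]]'>/dev/null
$I '[[0,0,0,0,0,-0.13,1],[0,0,0,0,0,-0.065,1],[0,0,0,0,0,0,1]]'>/dev/null
python3 - <<'E'
from h import *
go(.513,-.155,.2414,1.76)
b=grab_frame('top');a=grab_frame('scene')
print([(np.round(d['xy'],1).tolist(),round(d['score'],2)) for d in landmark_of('handle','scene')],[(np.round(d['xy'],1).tolist(),round(d['score'],2)) for d in landmark_of('handle','top')])
for d in landmark_of('handle','top')[:1]: print(w('top',d['xy'],.132))
print('expected',px('top',[.505,-.1103,.132]),px('scene',[.505,-.1103,.132]))
E
```

```text
{'clock': 14.35, 'position': [0.4492, -0.0151, 0.241], 'tool_rot': [3.1412, -0.0002, 1.7612], 'qpos': [0.3882, 0.2702, -0.5797, 2.007, 0.1854, 0.9149, -0.0982], 'force': [-0.2974, 0.0555, -0.0782], 'grip_width': -0.0001}
shift [-0.1495  0.0362 -0.0004] turn [ 0.0003 -0.0002  0.0012]
[([187.5, 188.5], 0.73)] []
expected [318.37553278 211.17799726] [188.62423186 188.44713402]
```

```bash
I="python3 -m inch"
$I '[[-0.02,0.006,0,0,0,0,1],[-0.035,0.008,0,0,0,0,1],[-0.04,0.008,0,0,0,0,1],[-0.035,0.008,0,0,0,0,1],[-0.02,0.006,0,0,0,0,1]]'
$I '[[0,0,0.02,0,0,0,1],[0,0,0.03,0,0,0,1],[0,0,0.03,0,0,0,1],[0,0,0.018,0,0,0,1],[0,0,0,0,0,0,1]]'
python3 - <<'E'
from h import *
go(.513,-.1546,.142,1.76)
E
```

```text
clock: 15.1
position: [0.5129, -0.1585, 0.2406]
tool_rot: [-3.141, 0.001, 1.757]
force: [0.1, 1.2, 0.3]
grip_width: 0.0003
finger_force: 0.0
clock: 15.6
position: [0.5113, -0.1552, 0.1408]
tool_rot: [-3.138, -0.002, 1.76]
force: [0.4, 0.1, 0.7]
grip_width: 0.0002
finger_force: 0.0
{'clock': 15.6, 'position': [0.5113, -0.1552, 0.1408], 'tool_rot': [-3.1383, -0.0018, 1.7598], 'qpos': [0.5162, 0.5326, -0.4498, 1.9017, 0.318, 0.7813, 0.0806], 'force': [0.4469, 0.0699, 0.6706], 'grip_width': 0.0002}
shift [ 0.0003  0.0018 -0.0012] turn [-0.0033 -0.0018 -0.0002]
```

Approach the handle: the expected gap is about 29 mm.

```bash
I="python3 -m inch"
$I '[[0.01,0.0015,0,0,0,0,1],[0.008,0,0,0,0,0,1],[0.005,0,0,0,0,0,1],[0,0,0,0,0,0,1]]'
$I '[[0.002,0,0,0,0,0,1],[0.002,0,0,0,0,0,1]]'
$I '[[0.002,0,0,0,0,0,1],[0.002,0,0,0,0,0,1]]'
$I '[[0.002,0,0,0,0,0,1],[0.002,0,0,0,0,0,1]]'
```

```text
clock: 16.0
position: [0.5099, -0.1318, 0.1436]
tool_rot: [3.141, 0.0, 1.761]
force: [1.2, -0.4, -0.6]
grip_width: -0.0001
finger_force: 0.0
clock: 16.2
position: [0.5089, -0.1289, 0.143]
tool_rot: [3.141, 0.0, 1.76]
force: [0.3, -0.0, -0.4]
grip_width: 0.0003
finger_force: 0.0
clock: 16.4
position: [0.508, -0.1253, 0.1428]
tool_rot: [-3.141, 0.001, 1.76]
force: [-1.3, -3.6, 0.6]
grip_width: 0.0002
finger_force: 1.8
clock: 16.6
position: [0.5071, -0.1211, 0.1428]
tool_rot: [-3.141, 0.0, 1.76]
force: [-2.2, -4.8, 1.5]
grip_width: 0.0001
finger_force: 2.0
```

```bash
I="python3 -m inch"
$I '[[0.006,-0.0006,0,0,0,0.1,1],[0.008,-0.0009,0,0,0,0.08,1],[0.0101,-0.0011,0,0,0,0.1,1],[0.0101,-0.0011,0,0,0,0.1,1],[0.0101,-0.0011,0,0,0,0.1,1]]'
cat >> h.py <<'E'
def lev():
    s=st();A=np.array([.603,-.0915]);d=np.array(s['position'])[:2]-A;y=s['tool_rot'][2]
    c,n=np.cos(y),np.sin(y);t=np.array([c,n]);q=np.array([n,-c])
    print('tool frame: axis at x,y',(-d@t).round(4),(-d@q).round(4),'lever phi-stop nominal',round(y+np.pi/2-1.73,3),'Fpush',round(-np.array(s['force'])[:2]@t,1))
E
python3 -c "
from h import *
lev()"
```

```text
clock: 17.1
position: [0.5031, -0.0766, 0.1427]
tool_rot: [-3.141, 0.0, 1.276]
force: [0.7, -4.8, 0.4]
grip_width: -0.0002
finger_force: 2.1
{'clock': 17.1, 'position': [0.5031, -0.0766, 0.1427], 'tool_rot': [-3.1412, 0.0002, 1.2758], 'qpos': [0.2932, 0.4792, -0.3398, 1.9715, 0.233, 0.7286, -0.481], 'force': [0.6896, -4.8461, 0.373], 'grip_width': -0.0002}
tool frame: axis at x,y 0.0148 0.0999 lever phi-stop nominal 1.117 Fpush 4.4
```

```bash
I="python3 -m inch"
$I '[[0.0101,-0.001,0,0,0,0.1,1],[0.0101,-0.001,0,0,0,0.1,1],[0.0101,-0.001,0,0,0,0.1,1],[0.0101,-0.001,0,0,0,0.1,1]]'
$I '[[0.0101,-0.001,0,0,0,0.1,1],[0.0101,-0.001,0,0,0,0.1,1],[0.0101,-0.001,0,0,0,0.1,1],[0.008,-0.0008,0,0,0,0.08,1]]'
python3 -c "
from h import *
lev()"
```

```text
clock: 17.5
position: [0.5163, -0.0383, 0.1426]
tool_rot: [-3.14, 0.001, 0.876]
force: [-3.2, -2.5, 0.8]
grip_width: -0.0001
finger_force: 2.3
clock: 17.9
position: [0.5419, -0.0094, 0.1425]
tool_rot: [-3.14, 0.002, 0.497]
force: [-6.5, -0.3, 1.0]
grip_width: -0.0002
finger_force: 2.6
{'clock': 17.9, 'position': [0.5419, -0.0094, 0.1425], 'tool_rot': [-3.1402, 0.0016, 0.4971], 'qpos': [0.0113, 0.5102, -0.1394, 1.8946, 0.0992, 0.7454, -1.2573], 'force': [-6.4823, -0.2917, 0.955], 'grip_width': -0.0002}
tool frame: axis at x,y 0.0145 0.1013 lever phi-stop nominal 0.338 Fpush 5.8
```

```bash
I="python3 -m inch"
$I '[[0.004,-0.0004,0,0,0,0.04,1],[0.004,-0.0004,0,0,0,0.04,1],[0.004,-0.0004,0,0,0,0.04,1],[0.002,0,0,0,0,0.02,1]]'
cat > ok.py <<'E'
from h import *
import sys
s=telemetry.observe();t=s['tool_rot'][2];f=-(s['force'][0]*np.cos(t)+s['force'][1]*np.sin(t));print(s['clock'],s['position'].round(4) if hasattr(s['position'],'round') else s['position'],round(t,3),'F',round(f,1));sys.exit(f>8.5)
E
g(){ python3 ok.py; }
g && $I '[[0.001,0,0,0,0,0.01,1]]' >/dev/null && g && $I '[[0.001,0,0,0,0,0.01,1]]' >/dev/null && g && $I '[[0.001,0,0,0,0,0.01,1]]' >/dev/null && g && $I '[[0.001,0,0,0,0,0.01,1]]' >/dev/null && g && $I '[[0.001,0,0,0,0,0.01,1]]' >/dev/null && g && $I '[[0.001,0,0,0,0,0.01,1]]' >/dev/null && g && $I '[[0.001,0,0,0,0,0.01,1]]' >/dev/null && g && $I '[[0.001,0,0,0,0,0.01,1]]' >/dev/null && g
```

```text
clock: 18.3
position: [0.5538, -0.0022, 0.1424]
tool_rot: [-3.14, 0.002, 0.36]
force: [-5.9, 1.7, 1.9]
grip_width: 0.0
finger_force: 2.6
18.3 [ 0.5538 -0.0022  0.1424] 0.36 F 4.9False
```

```bash
I="python3 -m inch"; sed -i 's/sys.exit(f>8.5)/sys.exit(int(f>8.5))/' ok.py
g(){ python3 ok.py; }
g && $I '[[0.001,0,0,0,0,0.01,1]]' >/dev/null && g && $I '[[0.001,0,0,0,0,0.01,1]]' >/dev/null && g && $I '[[0.001,0,0,0,0,0.01,1]]' >/dev/null && g && $I '[[0.001,0,0,0,0,0.01,1]]' >/dev/null && g && $I '[[0.001,0,0,0,0,0.01,1]]' >/dev/null && g && $I '[[0.001,0,0,0,0,0.01,1]]' >/dev/null && g && $I '[[0.001,0,0,0,0,0.01,1]]' >/dev/null && g && $I '[[0.001,0,0,0,0,0.01,1]]' >/dev/null && g && $I '[[0.001,0,0,0,0,0.01,1]]' >/dev/null && g && $I '[[0.001,0,0,0,0,0.01,1]]' >/dev/null && g && $I '[[0.001,0,0,0,0,0.01,1]]' >/dev/null && g && $I '[[0.001,0,0,0,0,0.01,1]]' >/dev/null && g
```

```text
18.3 [ 0.5538 -0.0022  0.1424] 0.36 F 4.9
18.4 [ 0.5546 -0.0019  0.1424] 0.35 F 4.5
18.5 [ 0.5555 -0.0016  0.1424] 0.341 F 5.8
18.6 [ 0.5564 -0.0014  0.1424] 0.331 F 5.4
18.7 [ 0.5574 -0.001   0.1424] 0.321 F 4.9
18.8 [ 0.5583 -0.0007  0.1424] 0.311 F 5.4
18.9 [ 5.592e-01 -4.000e-04  1.423e-01] 0.301 F 4.7
19.0 [ 0.5602 -0.      0.1424] 0.291 F 5.8
19.1 [5.612e-01 2.000e-04 1.424e-01] 0.281 F 4.5
19.2 [5.621e-01 5.000e-04 1.424e-01] 0.271 F 5.8
19.3 [0.5626 0.0008 0.1422] 0.261 F 11.4
```

Stop reached (11.4 N), about 0.1 rad early, which is within the clamped range. Pressing up to about 15 N.

```bash
I="python3 -m inch"
$I '[[0,0,0,0,0,0,1]]'|grep -E "clock|^force"
$I '[[0.0002,0,0,0,0,0,1]]'|grep -E "clock|^force"
python3 ok.py
```

```text
clock: 19.4
force: [-9.7, 1.9, 2.3]
clock: 19.5
force: [-11.0, 1.8, 2.6]
19.5 [0.5625 0.0008 0.1422] 0.261 F 10.2
```

```bash
I="python3 -m inch"
$I '[[0.0003,0,0,0,0,0,1],[0,0,0,0,0,0,1]]'|grep -E "clock|^force"
$I '[[0.0002,0,0,0,0,0,1],[0,0,0,0,0,0,1]]'|grep -E "clock|^force"
```

```text
clock: 19.7
force: [-10.9, 1.9, 3.4]
clock: 19.9
force: [-12.6, 2.7, 4.0]
```

```bash
python3 ok.py
```

```text
19.9 [0.5626 0.0009 0.1421] 0.261 F 11.5
```

```bash
I="python3 -m inch"
$I '[[0.0004,0,0,0,0,0,1],[0,0,0,0,0,0,1]]'|grep -E "clock|^force"
$I '[[0.0001,0,0,0,0,0,1],[0,0,0,0,0,0,1]]'|grep -E "clock|^force"
$I '[[0,0,0,0,0,0,1],[0,0,0,0,0,0,1],[0,0,0,0,0,0,1],[0,0,0,0,0,0,1]]'|grep -E "clock|^force"
```

```text
clock: 20.1
force: [-14.7, 2.1, 4.2]
clock: 20.3
force: [-14.5, 1.4, 5.8]
clock: 20.7
force: [-15.0, 2.6, 4.2]
```

Held at about 15 N for more than 0.6 s. Backing off, rising and checking.

```bash
I="python3 -m inch"
$I '[[-0.002,0,0,0,0,0,1],[-0.01,0,0,0,0,0,1],[-0.02,0,0,0,0,0,1],[-0.02,0,-0.01,0,0,0,1],[-0.01,0,-0.04,0,0,0,1]]'
$I '[[0,0,-0.04,0,0,0,1],[-0.03,0.03,-0.03,0,0,0,1],[-0.01,0.04,0,0,0,0,1],[0,0.04,0,0,0,0,1],[0,0,0,0,0,0,1]]'
python3 - <<'E'
from h import *
a=grab_frame('scene');b=grab_frame('top');st()
x=cv2.resize(b[130:250,220:345],None,fx=3,fy=3,interpolation=cv2.INTER_CUBIC);y=cv2.resize(a[150:270,165:305],None,fx=3,fy=3,interpolation=cv2.INTER_CUBIC);save('q.png',np.hstack([x,y]))
E
```

```text
clock: 21.2
position: [0.5019, -0.0162, 0.1906]
tool_rot: [-3.14, 0.006, 0.26]
force: [0.7, 0.3, 0.6]
grip_width: -0.0003
finger_force: 0.0
clock: 21.7
position: [0.4957, -0.1358, 0.2619]
tool_rot: [3.14, -0.001, 0.255]
force: [0.0, 1.0, -0.1]
grip_width: -0.0002
finger_force: 0.0
{'clock': 21.8, 'position': [0.4955, -0.1315, 0.2615], 'tool_rot': [-3.1413, -0.0001, 0.2587], 'qpos': [0.1665, 0.3085, -0.0285, 1.8561, 0.0101, 0.9772, -1.1783], 'force': [-0.1855, 0.0277, -0.1167], 'grip_width': 0.0002}
```

View pics/q.png

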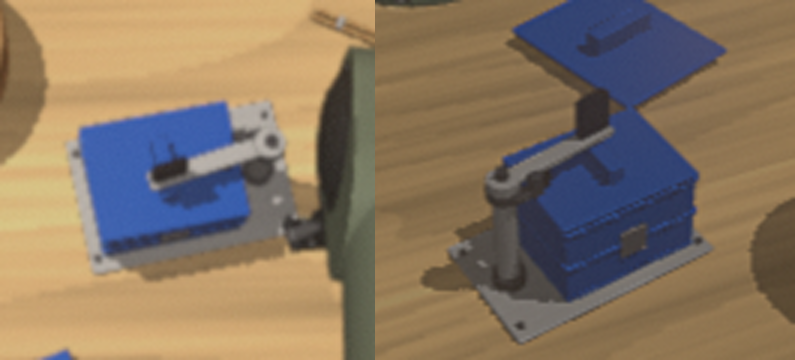

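The lever lies over the seated lid, with its handle at (168,168) in the top crop. The lid is flat, and the robot is clear of everything. Handing in.

```bash
python3 -c "
from workcell import bot
print(bot.job_done())"
```

```text
the job is handed in; nothing more can be done
None
```

The job is handed in: the lid is fully down in the box, and the lever was pressed against its end stop at about 15 N for over half a second and left closed; no verdict came back.

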